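Snap the power bank's cradle shut

TASK

Two clear cradles with hinged white covers stand open on the shoe cabinet. Press down the cover of the one that holds the power bank until its catch clicks and it stays fully shut by itself. Leave the empty cradle's cover standing open and the power bank lying in its tray.

Things in the scene. Friction and masses are not known exactly. Their poses are not given: they have to be found in the camera images.
- bank_cradle: Clear cradle holding the power bank, fixed; plate 124 (x) x 156 mm (y). Origin: underside centre, on the work surface; x runs from hinge to catch. Hinge line along y at x -48, 27 mm up. White cover band 64 mm wide (y), 4 thick, 94 long; shut, its top is level, 29 mm up. Catch post at x 53 to 61, 36 mm high; hinge posts 33 mm high. Good press spot: x +10, y 0, straight down.
- bank_cover (a joint): Angle of the cover over the power bank, rad: 0 = level, fully shut; grows as its +x end rises; starts at 0.45 to 0.7. A weak spring lifts it back to about 0.4 if let go too early. Below 0.1 its nose rides over a sprung bar on the catch post; past about 0.04 the bar snaps over it and holds it at 0. Pressed at x +10 this takes 5 N, in jerks up to 16 N; 0 is a hard stop.
- spare_cover (a joint): Angle of the cover of the other cradle (same shape and size but empty, its middle at least 250 mm away); same meaning, starts at 0.45 to 0.7, must be left open. It too latches if pressed shut.
- power_bank: Black power bank, a slab 68 x 140 x 16 mm (x, y, z), loose in the tray of its cradle, its long ends showing on both sides of the cover; the shut cover clears it. Origin: centre of its underside, 5 mm above the work surface.

How it is judged:
By the outcome, as a careful person would: the job done as asked, in the order asked, and still so for the second after the job is handed in, with the robot touching nothing.
It also fails if it takes over 32 s, if anything falls off the work surface, if the arm or the gripper's body presses on something with over 40 N, if the wrist force passes 120 N, or if a joint passes its speed limit or range.

ROBOT

A 7-joint arm with a two-finger parallel gripper is mounted at the origin on the work surface. World frame = base frame: x ahead of the robot, y to its left, z up, the work surface at z = 0. Lengths are in m, angles in rad, forces in N, time in s.
With the tool pointing down it reaches from about 0.425 to 0.875 m from the base axis. Payload 4.7 kg.
Tool frame: the origin (TCP) lies on the centre line of the jaws, within the pads' length; the fingertips stand 14 mm ahead of it and the grasp point (between the pads) lies 5 mm behind it; z points along the fingers, x is the direction in which the jaws open and shut, and the axes are right-handed (so a half turn about z gives the same grasp; the last joint's range is limited). The gripper opens to 87 mm and grips with 3 to 60 N. Pads are 19 mm wide; open, the fingers measure 117 mm over their backs; the gripper's body (75 mm by 190 mm) begins 51 mm behind the grasp point.
Start: joints at [1.284, 0.321, -0.07, 1.45, 0.023, 1.371, -0.057], TCP at [0.193, -0.621, 0.237] pointing down, gripper open.
Joint ranges: [-2.86, 2.86], [-0.3, 2.09], [-1.38, 1.24], [0.06, 2.45], [-1.56, 4.7], [0.09, 2.05], [-2.69, 2.69]. Speed limits (rad/s): [2.57, 2.57, 3.14, 3.14, 3.14, 3.14, 3.14].

INTERFACE

Orientations are given as a rotation vector (axis times angle).
In Python, from bench import ctrl gives the robot as it stands.
- The arm moves only by the tool drive_tool, never from a script. Its argument "rows" is a list that holds one entry, the list of rows, each a list of 5 numbers: the shift along the tool's x, y, z scaled (see below), then the turn about the tool's z scaled (see below), then the closure in counts, from 0 (fully open) to 255 (shut). In form: [[[dx, dy, dz, spin, jaw], ...]]. A call has 1 to 20 rows; each row is the pose to reach, as a shift and turn from the pose commanded when the call began, along the tool's axes at that moment, turning the shorter way round; what a row does not reach only later rows make up. The controller multiplies each number of a shift by 300 mm and each number of a turn by pi rad. A row lasts 1/8 s, in which the tool goes at most 62.5 mm and 10.7 degrees, less where a joint would pass 70% of its speed; a pose out of reach is approached as far as the arm can. A call with a number of a shift or a turn outside -1 to 1 is refused whole. A call with a gripper value outside its range is refused whole. The fingers move at their own pace and stop on an object; "grip_force" is the grip in N (left out, the last holds). Time passes only in rows, so rows that repeat a pose let the fingers close. It gives the time, the measured TCP pose, the force and the opening at its end, in the units of the state.
- ctrl.get_state(): the state, without advancing time (a new reading comes with each control period).
- ctrl.get_image(name): name is "scene" or "side" or "wrist"; returns a dict with "img" (420x560x3 uint8, blue, green, red), "camera_matrix" (3x3 intrinsics, pixels), "R" (3x3) and "t" (3): a world point X has camera coordinates R X + t. Camera axes: x right, y down, z forward; pixel columns grow to the right and rows downward; lengths in m; the calibration is good to about 2 mm. A picture is of the moment at which its call begins. There is no depth.
- ctrl.close_job(): hands the job in, once; it reports no verdict.
The state is a dict: "time": time; "joint_positions": joint angles; "qd": joint speeds; "joint_torque": joint torques, N m; "position": TCP position; "tool_rot": TCP orientation; "ft_force": force on the tool from outside, world axes, zero at the start; "torque": the same for the moment, N m; "grip_width": opening from 0.0 (shut) to 1.0 (fully open).
Only numpy, scipy, OpenCV 4.12 (cv2) and the standard library are available. Lean on these libraries where they do the work, as an engineer would, in place of code of your own. Each camera call takes 0.05 s, during which the arm holds its last target.

## Working session

There is one attempt and no reset: what is moved stays moved. The work goes in short steps, Python scripts to look and compute and a tool call to move; the robot and the scene stay as the last step left them, time stands still between calls to the robot, and variables do not carry over. Pictures are saved under pics/ and viewed, and the job is handed in when it is done.

Besides the shell and the picture viewer there is one more tool, called after "Request:" as name([rows], argument=value, ...), one row to a line, values as JSON. drive_tool: Moves the arm, as the interface text tells. Its arguments: {"type":"object","properties":{"rows":{"type":"array"},"grip_force":{"type":"number"}},"required":["rows"]}

```bash
mkdir -p pics; cat > h.py <<'E'
from bench import ctrl
import cv2,numpy as np,pickle
E
python3 - <<'E'
from h import *
s=ctrl.get_state();print(s)
for n in ["scene","side","wrist"]:
    d=ctrl.get_image(n);cv2.imwrite(f"pics/{n}0.png",d["img"]);pickle.dump(d,open(f"{n}0.pkl","wb"))
    print(n,d["camera_matrix"],d["R"],d["t"])
E
```

```text
{'time': 0.0, 'joint_positions': array([ 1.28408779,  0.32182593, -0.07006822,  1.45168978,  0.02260181,
        1.37081285, -0.05689614]), 'qd': array([-6.66795083e-04,  2.74802093e-03,  1.86518903e-03, -1.42309875e-03,
        2.33015856e-03,  6.06046118e-05, -1.86611645e-03]), 'joint_torque': array([ 4.96910325e-04, -4.91293788e+01, -4.03623031e-01, -3.12533033e+01,
       -6.39680726e-02,  4.38070914e-02,  1.81966166e-04]), 'position': array([ 0.19237263, -0.62031507,  0.23545205]), 'tool_rot': array([-2.52837598,  1.86284783,  0.00256024]), 'ft_force': array([ 0.37569283,  0.09790428, -0.03176462]), 'torque': array([-0.0336719 ,  0.02680299, -0.03084678]), 'grip_width': 0.9976986467918701}
scene [[451.02137767   0.         283.72273843]
 [  0.         451.02137767 209.88965358]
 [  0.           0.           1.        ]] [[-0.38821852  0.92138104 -0.01852996]
 [ 0.73537535  0.29760219 -0.60881526]
 [-0.55543628 -0.24997984 -0.79309559]] [ 0.21539606 -0.35980883  1.22452431]
side [[416.2434078    0.         274.85979645]
 [  0.         416.2434078  203.92963586]
 [  0.           0.           1.        ]] [[ 0.97378845 -0.22651751 -0.02063646]
 [-0.15593062 -0.5987683  -0.7855967 ]
 [ 0.16559495  0.76822285 -0.61839467]] [-0.49370885  0.14007153  0.86266079]
wrist [[328.86757531   0.         278.67037082]
 [  0.         328.86757531 211.32691411]
 [  0.           0.           1.        ]] [[ 0.29549559 -0.95534215 -0.00193201]
 [-0.91468598 -0.28350283  0.28805503]
 [-0.27573884 -0.08335181 -0.95761191]] [-0.64864836 -0.03452649  0.3921082 ]
```

View pics/scene0.png

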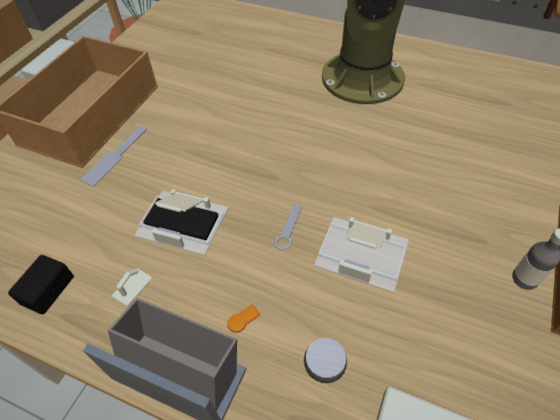

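View pics/side0.png

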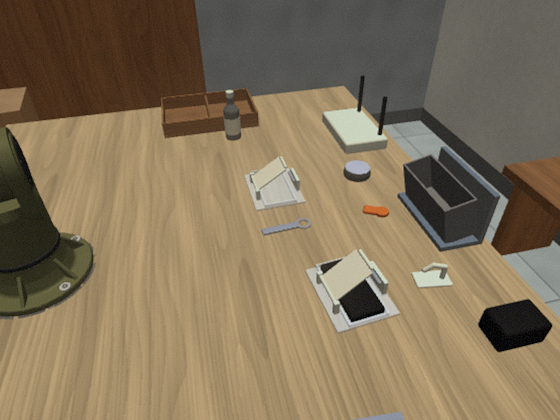

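View pics/wrist0.png

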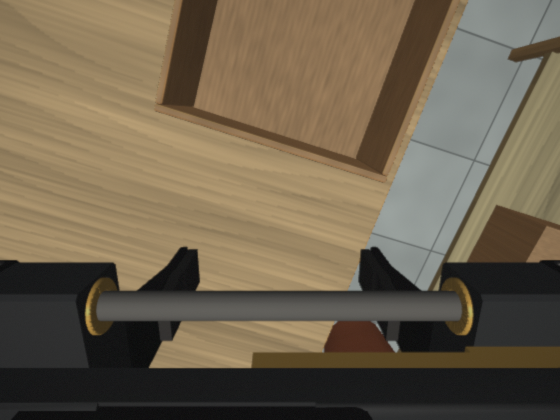

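The bank cradle, with the black slab, is at scene (182,220) and side (350,288). The empty one is at scene (362,250) and side (275,187). I'll zoom in to find the plate corners.

```bash
python3 - <<'E'
from h import *
a=cv2.imread("pics/scene0.png")[180:260,125:240];cv2.imwrite("pics/sz.png",cv2.resize(a,None,fx=6.9,fy=6.9,interpolation=cv2.INTER_CUBIC))
a=cv2.imread("pics/side0.png")[235:335,295:405];cv2.imwrite("pics/dz.png",cv2.resize(a,None,fx=6,fy=6,interpolation=cv2.INTER_CUBIC))
E
```

```text
(no output)
```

View pics/sz.png

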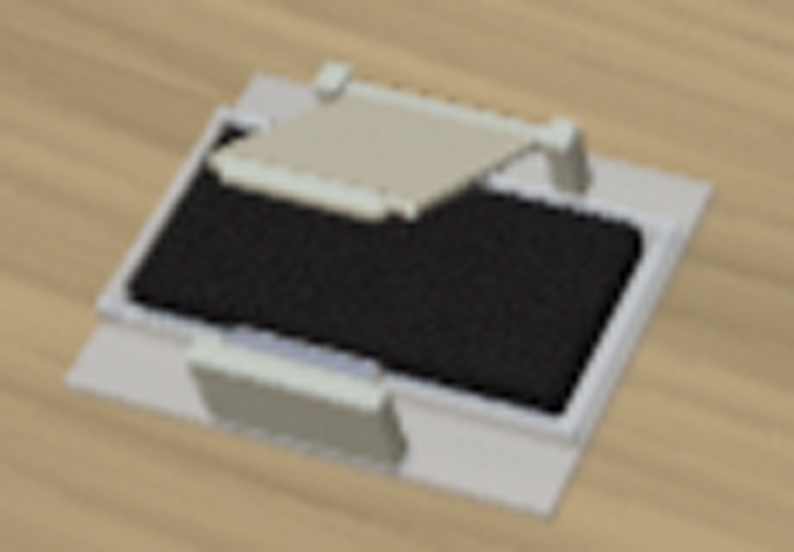

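View pics/dz.png

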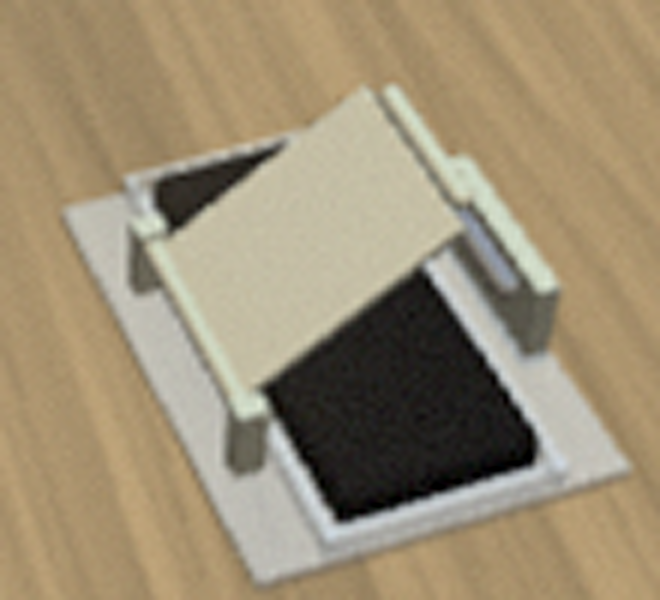

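```bash
cat >> h.py <<'E'
def proj(d,X):
    c=X@d["R"].T+d["t"]; p=c@d["camera_matrix"].T; return p[:,:2]/p[:,2:]
def ray(d,p,z):
    K,R,t=d["camera_matrix"],d["R"],d["t"]; o=-R.T@t; v=R.T@np.linalg.inv(K)@np.array([*p,1.]); return o+v*(z-o[2])/v[2]
E
python3 - <<'E'
from h import *
from scipy.optimize import least_squares
sc=pickle.load(open("scene0.pkl","rb"));sd=pickle.load(open("side0.pkl","rb"))
ps=(np.array([[255,75],[712,185],[548,518],[67,382]])+.5)/6.9-.5+[125,180]
pd=(np.array([[65,212],[260,583],[628,467]])+.5)/6-.5+[295,235]
for z in (0.0,0.003):
  Ws=np.array([ray(sc,p,z) for p in ps]);Wd=np.array([ray(sd,p,z) for p in pd]);print(Ws.round(4),Wd.round(4))
  print(np.linalg.norm(np.diff(Ws,axis=0),axis=1),np.linalg.norm(np.diff(Wd,axis=0),axis=1))
def T(q,L): c,s=np.cos(q[2]),np.sin(q[2]); return L@np.array([[c,s,0],[-s,c,0],[0,0,1]])+[q[0],q[1],0]
z=.002
# x from hinge(-) to catch(+)
hx,hy=.062,.078
# label corners by world: scene order hinge a, hinge b, catch b, catch a
Ws=np.array([ray(sc,p,z) for p in ps]); ex=(Ws[2]+Ws[3]-Ws[0]-Ws[1]); ey=np.cross([0,0,1],ex)
sg=np.sign((Ws[1]-Ws[0])@ey); print("sg",sg)
Ls=np.array([[-hx,-sg*hy,z],[-hx,sg*hy,z],[hx,sg*hy,z],[hx,-sg*hy,z]])
exd=pd
# in side: far hinge, near hinge, near catch
Wd=np.array([ray(sd,p,z) for p in pd]); sd_=np.sign((Wd[1]-Wd[0])@ey)
Ld=np.array([[-hx,-sd_*hy,z],[-hx,sd_*hy,z],[hx,sd_*hy,z]])
q0=[*Ws.mean(0)[:2],np.arctan2(ex[1],ex[0])]
r=least_squares(lambda q:np.r_[(proj(sc,T(q,Ls))-ps).ravel(),(proj(sd,T(q,Ld))-pd).ravel()],q0)
print(r.x,r.fun.round(2)); np.save("pose.npy",r.x)
q=r.x
# cover nose fit: nose top corners from side (365,88)?,(465,232) 
for a in (.4,.45,.5,.55,.6,.65,.7):
  n=lambda y:np.array([-.048+.094*np.cos(a)-.002*np.sin(a),y,.027+.094*np.sin(a)+.002*np.cos(a)])
  P=T(q,np.array([n(.032),n(-.032)]));print(a,((proj(sc,P)-[125,180]+.5)*6.9-.5).round(0).tolist(),((proj(sd,P)-[295,235]+.5)*6-.5).round(0).tolist())
print("press",T(q,np.array([[.01,0,.029]])), np.hypot(*T(q,np.array([[.01,0,.029]]))[0,:2]))
from scipy.spatial.transform import Rotation as Ro
s=ctrl.get_state();Rt=Ro.from_rotvec(s["tool_rot"]).as_matrix();print(Rt.round(4))
E
```

```text
[[ 0.55   -0.2939  0.    ]
 [ 0.5349 -0.1379  0.    ]
 [ 0.6603 -0.1262  0.    ]
 [ 0.6728 -0.2816  0.    ]] [[ 0.5404 -0.132   0.    ]
 [ 0.5545 -0.2869  0.    ]
 [ 0.6774 -0.2749  0.    ]]
[0.15667539 0.12595878 0.15590851] [0.15551744 0.12354665]
[[ 0.5519 -0.2918  0.003 ]
 [ 0.5369 -0.1365  0.003 ]
 [ 0.6618 -0.1248  0.003 ]
 [ 0.6742 -0.2796  0.003 ]] [[ 0.5396 -0.1347  0.003 ]
 [ 0.5535 -0.2888  0.003 ]
 [ 0.6759 -0.2769  0.003 ]]
[0.15605374 0.12545901 0.1552899 ] [0.15478075 0.12296142]
sg 1.0
[ 0.60698196 -0.20686396  0.09174622] [ 0.62  0.66  0.49  0.93  0.72  0.39 -0.02  1.02 -0.68  0.54 -0.39  1.13
  0.39  1.22]
0.4 [[399.0, 286.0], [191.0, 232.0]] [[410.0, 102.0], [512.0, 245.0]]
0.45 [[399.0, 271.0], [191.0, 218.0]] [[406.0, 94.0], [507.0, 237.0]]
0.5 [[400.0, 256.0], [191.0, 203.0]] [[401.0, 87.0], [503.0, 229.0]]
0.55 [[401.0, 240.0], [192.0, 187.0]] [[396.0, 79.0], [497.0, 222.0]]
0.6 [[402.0, 224.0], [193.0, 171.0]] [[389.0, 72.0], [491.0, 215.0]]
0.65 [[404.0, 208.0], [194.0, 155.0]] [[382.0, 66.0], [484.0, 209.0]]
0.7 [[406.0, 192.0], [196.0, 139.0]] [[375.0, 60.0], [476.0, 203.0]]
press [[ 0.6169399  -0.20594779  0.029     ]] 0.6504070526948711
[[ 2.963e-01 -9.551e-01 -5.000e-04]
 [-9.551e-01 -2.963e-01  1.400e-03]
 [-1.500e-03  1.000e-04 -1.000e+00]]
```

Both cameras agree: 7 corners fit to about 1 px and the plate sides match 124x156 mm. The pose is (0.607, -0.207) with yaw 0.09, the cover is open about 0.62 rad, and the press spot is (0.617, -0.206) at a reach of 0.65 m. I'll move above it with the jaws shut, in two halves.

Request:
drive_tool([
  [[-0.45,-0.88,0,0,255],[-0.45,-0.88,0,0,255],[-0.45,-0.88,0,0,255],[-0.45,-0.88,0,0,255],[-0.45,-0.88,0,0,255],[-0.45,-0.88,0,0,255]],
], grip_force=20)

```text
time: 0.9
position: [0.4087, -0.4092, 0.2365]
tool_rot: [-2.536, 1.851, -0.0]
ft_force: [-0.9, -0.0, 0.5]
grip_width: 0.405
```

Request:
drive_tool([
  [[-0.45,-0.88,0.2,0,255],[-0.45,-0.88,0.2,0,255],[-0.45,-0.88,0.2,0,255],[-0.45,-0.88,0.2,0,255],[-0.45,-0.88,0.2,0,255],[-0.45,-0.88,0.2,0,255],[-0.45,-0.88,0.2,0,255],[-0.45,-0.88,0.2,0,255]],
])

```text
time: 1.9
position: [0.6158, -0.2093, 0.1767]
tool_rot: [2.525, -1.867, 0.001]
ft_force: [0.4, 0.1, 0.1]
grip_width: 0.001
```

```bash
python3 - <<'E'
from h import *
from scipy.spatial.transform import Rotation as Ro
s=ctrl.get_state();Rt=Ro.from_rotvec(s["tool_rot"]).as_matrix();print(s["time"],s["position"],s["ft_force"],s["grip_width"],s["joint_positions"].round(2));print(Rt.round(3))
print("shift",(Rt.T@(np.array([.617,-.206,.10])-s["position"])/.3).round(3))
for n in ["scene","side"]:
    d=ctrl.get_image(n);cv2.imwrite(f"pics/{n}1.png",d["img"])
a=cv2.imread("pics/scene1.png")[120:280,105:265];b=cv2.imread("pics/side1.png")[190:350,270:430]
cv2.imwrite("pics/c1.png",cv2.resize(np.hstack([a,b]),None,fx=2.5,fy=2.5))
E
```

```text
1.9 [ 0.61581029 -0.20926903  0.1767126 ] [0.39171482 0.05909037 0.07003119] 0.0006708984937462743 [ 0.6   0.38 -0.4   1.52  0.16  1.27 -1.1 ]
[[ 0.293 -0.956 -0.   ]
 [-0.956 -0.293 -0.001]
 [ 0.001  0.001 -1.   ]]
shift [-0.01  -0.007  0.256]
```

View pics/c1.png

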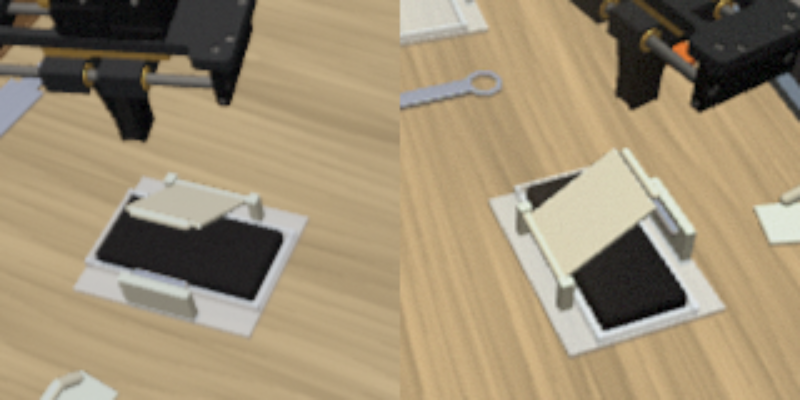

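The closed fingertips hang over the cover at crop (130,135) left and (635,100) right, and the cover is still open with the bank in its tray. I'll go down to just above the latching zone.

Request:
drive_tool([
  [[-0.01,-0.007,0.15,0,255],[-0.01,-0.007,0.25,0,255],[-0.01,-0.007,0.29,0,255],[-0.01,-0.007,0.33,0,255],[-0.01,-0.007,0.37,0,255],[-0.01,-0.007,0.4,0,255],[-0.01,-0.007,0.4,0,255]],
])

```text
time: 2.88
position: [0.6176, -0.203, 0.056]
tool_rot: [2.529, -1.863, -0.002]
ft_force: [-0.1, -0.5, -0.9]
grip_width: 0.006
```

```bash
python3 - <<'E'
from h import *
s=ctrl.get_state();print(s["time"],s["position"],s["ft_force"])
for n in ["scene","side"]:
    d=ctrl.get_image(n);cv2.imwrite(f"pics/{n}2.png",d["img"])
a=cv2.imread("pics/scene2.png")[120:280,105:265];b=cv2.imread("pics/side2.png")[190:350,270:430]
cv2.imwrite("pics/c2.png",cv2.resize(np.hstack([a,b]),None,fx=2.5,fy=2.5))
E
```

```text
2.875 [ 0.61758268 -0.20296071  0.05595895] [-0.14811746 -0.48217438 -0.86637196]
```

View pics/c2.png

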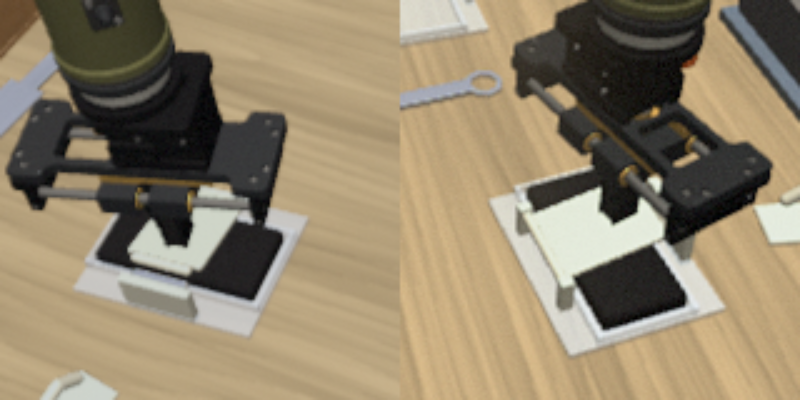

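The cover is nearly level, the tip sits mid-band near the press spot (crop (175,240) / (620,215)), and the bank has not moved. I'll press slowly through the catch.

Request:
drive_tool([
  [[0,0,0.01,0,255],[0,0,0.017,0,255],[0,0,0.023,0,255],[0,0,0.028,0,255],[0,0,0.033,0,255],[0,0,0.037,0,255],[0,0,0.04,0,255],[0,0,0.04,0,255]],
])

```text
time: 3.98
position: [0.6187, -0.2031, 0.0462]
tool_rot: [-2.529, 1.863, -0.003]
ft_force: [-0.8, 1.9, 7.7]
grip_width: 0.003
```

Request:
drive_tool([
  [[0,0,0.004,0,255],[0,0,0.008,0,255],[0,0,0.012,0,255],[0,0,0.015,0,255],[0,0,0.015,0,255]],
])

```text
time: 4.6
position: [0.6188, -0.2031, 0.0428]
tool_rot: [-2.529, 1.864, -0.003]
ft_force: [-3.6, 0.7, 15.5]
grip_width: 0.006
```

Request:
drive_tool([
  [[0,0,0.005,0,255],[0,0,0.01,0,255],[0,0,0.01,0,255]],
])

```text
time: 4.97
position: [0.6189, -0.2032, 0.0424]
tool_rot: [2.529, -1.863, 0.003]
ft_force: [-9.6, 3.3, 28.2]
grip_width: 0.006
```

A 3 mm command gave 0.4 mm of travel with the force doubling, so this is the hard stop. I'll lift clear and check that the cover stays shut.

Request:
drive_tool([
  [[0,0,-0.03,0,255],[0,0,-0.1,0,255],[0,0,-0.25,0,255],[0,0,-0.4,0,255],[0,0,-0.55,0,255],[0,0.3,-0.6,0,255],[0,0.5,-0.6,0,255],[0,0.5,-0.6,0,255],[0,0.5,-0.6,0,255]],
])

```text
time: 6.1
position: [0.473, -0.249, 0.2178]
tool_rot: [2.525, -1.868, 0.001]
ft_force: [0.9, -0.3, -0.9]
grip_width: 0.009
```

```bash
python3 - <<'E'
from h import *
s=ctrl.get_state();print(s["time"],s["position"],s["ft_force"])
q=np.load("pose.npy")
def T(q,L): c,s=np.cos(q[2]),np.sin(q[2]); return L@np.array([[c,s,0],[-s,c,0],[0,0,1]])+[q[0],q[1],0]
P={}
for n in ["scene","side"]:
    d=ctrl.get_image(n);cv2.imwrite(f"pics/{n}3.png",d["img"]);
    o=[125,180] if n=="scene" else [295,235]
    for a in (0,.1,.4):
      X=np.array([[-.048+.094*np.cos(a),y,.029+.094*np.sin(a)] for y in(.032,-.032)]);print(n,a,((proj(d,T(q,X))-o)*3.6).round(0).tolist())
a=cv2.imread("pics/scene3.png")[180:290,125:235];b=cv2.imread("pics/side3.png")[235:345,295:405]
cv2.imwrite("pics/c3.png",cv2.resize(np.hstack([a,b]),None,fx=3.6,fy=3.6,interpolation=cv2.INTER_CUBIC))
E
```

```text
6.1 [ 0.47297905 -0.24898883  0.21778554] [ 0.85242656 -0.31537166 -0.93705703]
scene 0 [[213.0, 199.0], [108.0, 171.0]]
scene 0.1 [[210.0, 188.0], [104.0, 160.0]]
scene 0.4 [[206.0, 149.0], [98.0, 121.0]]
side 0 [[251.0, 104.0], [310.0, 189.0]]
side 0.1 [[252.0, 92.0], [312.0, 178.0]]
side 0.4 [[246.0, 59.0], [307.0, 145.0]]
```

View pics/c3.png

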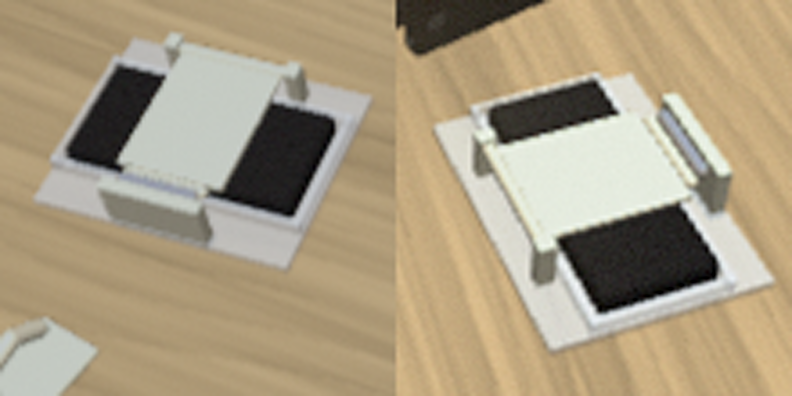

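View pics/side3.png

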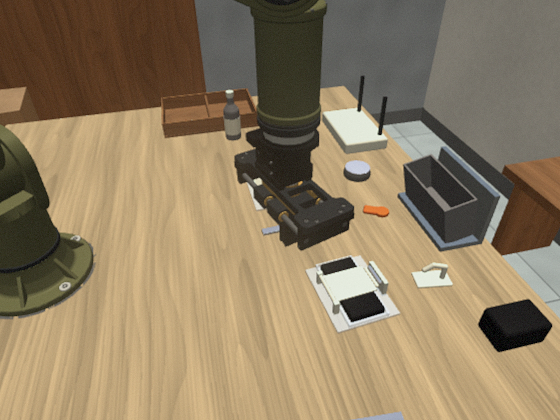

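The bank cover is flat: its nose edge at side crop (254,117)–(295,190) matches the 0 rad prediction, not 0.1 or 0.4. The bank ends show on both sides. I'll check the spare cover and confirm nothing has changed after a pause.

Request:
drive_tool([
  [[0,0,-0.05,0,255],[0,0,-0.05,0,255],[0,0,-0.05,0,255],[0,0,-0.05,0,255],[0,0,-0.05,0,255],[0,0,-0.05,0,255],[0,0,-0.05,0,255],[0,0,-0.05,0,255]],
])

```text
time: 7.2
position: [0.4747, -0.2475, 0.232]
tool_rot: [2.529, -1.864, 0.0]
ft_force: [-1.3, -0.1, -0.4]
grip_width: 0.006
```

```bash
python3 - <<'E'
from h import *
d=ctrl.get_image("scene")["img"];cv2.imwrite("pics/s4.png",cv2.resize(d[170:300,120:420],None,fx=2.6,fy=2.6,interpolation=cv2.INTER_CUBIC))
E
```

```text
(no output)
```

View pics/s4.png

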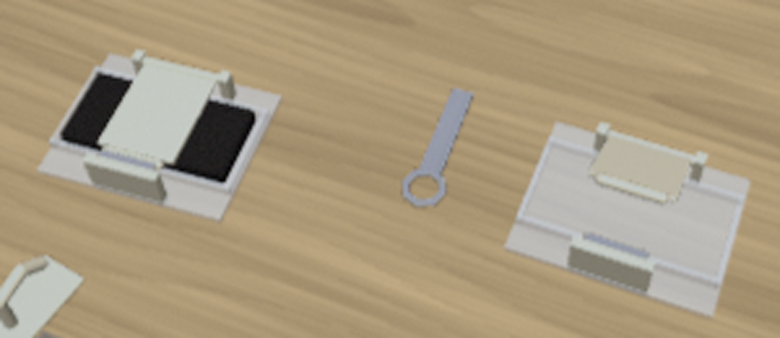

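A second later the bank cover at (160,110) is still flat, with its nose at the catch. The spare cover at (640,165) still stands open, and nothing is touching the robot.

```bash
python3 -c "
from bench import ctrl
print(ctrl.close_job())"
```

```text
the job is handed in; nothing more can be done
None
```

I pressed the power bank cradle's cover shut with the closed fingertips near its good press spot, lifted clear and handed the job in at about 7.2 s.

- **Pressing:** the cover went down to its hard stop. A further 3 mm of commanded travel moved it only 0.4 mm, and the last reading there was 28 N.
- **Bank cover:** after I let go, pictures about 1 s apart both showed it flat at 0 rad rather than sprung back to 0.4. I can't hear the click, so latching is judged from the cover staying down.
- **Power bank and spare cover:** the power bank is still in its tray, and the empty cradle's cover still stands open and untouched.
- **Small disagreement:** the two cameras' corner positions differed by up to about 7 mm at the worst corner. The combined fit was good to about 1 px and the press landed on the band, so it did not affect the result.

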